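# Load the hallmarking press

## Robot

A 6-joint arm with a two-finger parallel gripper is mounted at the origin on a cart in front of the work surface, level with it; the furniture and walls round the work are solid. World frame = base frame: x ahead of the robot, y to its left, z up, the work surface at z = 0. Lengths are in m, angles in degrees, forces in N, time in s.
With the tool pointing down it reaches from about 0.35 to 0.875 m from the base axis. Payload 4.2 kg.
Tool frame: the origin (TCP) lies midway between the tips of the shut fingers; the grasp point (between the pads) lies 19 mm behind it; z points along the fingers, y is the line along which they close (so a half turn about z gives the same grasp; the last joint's range is limited). The gripper opens to 87 mm and grips with 3 to 60 N. Pads are 19 mm wide; open, the fingers measure 117 mm over their backs; the gripper's body (75 mm by 190 mm) begins 51 mm behind the grasp point.
Start: joints at [-59.267, 22.042, 0.453, 0, -68.411, -14.817], TCP at [0.171, -0.601, 0.223] pointing down, gripper open.
Joint ranges: [-179.83, 179.83], [-69.29, 118.12], [-61.27, 80.66], [-181.25, 117.63], [-171.15, -9.14], [-177.46, 177.46]. Speed limits (degrees/s): [159.86, 159.86, 180, 180, 180, 180].

## Interface

Orientations are given as a 3x3 rotation matrix whose columns are the frame's x, y, z axes.
In Python, from station import r, cams gives the robot as it stands.
- The arm moves only by the tool play_rows, never from a script. Its argument "commands" is text: rows parted by semicolons, each of 6 numbers parted by spaces: the shift along the world's x, y, z normalised to -1 to 1, where 1 is 30 mm, then the turn, a rotation vector about the world's x, y, z normalised to -1 to 1, where 1 is 0.15 rad. A call has 1 to 20 rows; each row shifts and turns the commanded pose from where the row before left it; what a row does not reach is not made up. A row lasts 1/10 s, in which the tool goes at most 50 mm and 8.59 degrees, less where a joint would pass 70% of its speed; a pose out of reach is approached as far as the arm can. A call with a number of a shift or a turn outside -1 to 1 is refused whole. A call with a gripper value outside its range is refused whole. "grip" is the finger opening in mm, from 0 to 87, set as the call begins (left out, the last holds). The fingers move at their own pace and stop on an object; the grip force is fixed at half the most. Time passes only in rows, so rows that do not move let the fingers close. It gives the time, the measured TCP pose, the force, the opening and the grip force at its end, in the units of the state.
- r.sense(): the state, without advancing time (a new reading comes with each control period).
- cams.capture(name): name is "scene" or "top"; returns (picture, depth): 384x512x3 uint8, blue, green, red; 384x512 float32, m along the optical axis (not along the pixel's ray), 0 where there is no reading.
- cams.camera_info(name): a dict with "mtx" (3x3 intrinsics, pixels), "R" (3x3) and "t" (3): a world point X has camera coordinates R X + t. Camera axes: x right, y down, z forward; pixel columns grow to the right and rows downward; lengths in m; the calibration is good to about 2 mm. A picture is of the moment at which its call begins. camera_info takes no time and is no camera call.
- r.finish_job(): hands the job in; it is judged then, once.
The state is a dict: "time_s": time; "joints": joint angles; "joint_velocities": joint speeds; "effort": joint torques, N m; "tcp_pos": TCP position; "ee_rot": TCP orientation; "wrist_force": force on the tool from outside, world axes, zero at the start; "moment": the same for the moment, N m; "gripper_width": opening from 0.0 (shut) to 1.0 (fully open); "gripper_force": force on a finger pad.
Only numpy, scipy, OpenCV 4.12 (cv2) and the standard library are available. Lean on these libraries where they do the work, as an engineer would, in place of code of your own. Each camera call takes 0.05 s, during which the arm holds its last target. There are 200 camera calls.

## Task

Lay the small bar blank flat in the nest of the hallmarking press's sliding pallet and let go of it. Then slide the pallet along its channel, under the low bridge of the press, until it meets the sprung end stop and the catch drops into it, so that the pallet stays home by itself with the bar in its nest. The stop was set by eye for where the mark must fall, and nobody has measured it: go gently, feel for it, and push no harder than about 15 newtons, for ramming spoils the setting.

Things in the scene. Friction and masses are not known exactly. Their poses are not given: they have to be found in the camera images.
- blank: blank of a bar pendant: small flat bar of yellow metal, 48 x 18 x 6 mm, 60 g, with a tiny drilled hole near one end, lying flat and loose on the scorched soldering board, whose top is 28 mm above the bench. Origin at the centre of its underside, x along its length, z up; either end may lead in the nest
- blank_center (a point): centre of the bar, 3 mm above its underside
- pallet: flat aluminium slide, 177 x 60 x 14 mm, 0.28 to 0.46 kg, lying loose on the press's bed in front of the tunnel, a few mm and degrees off line. Origin at its underside on its centre line, 85 mm ahead of its rear face and 92 mm behind its bevelled nose, which goes in first; x points to the nose, z up. In its top are the long nest and, nearer the nose, a square pocket for the catch
- thumb_plate (a point): middle of the rear face of the pallet's upright thumb plate, 20 mm above the pallet's underside, to push on or pinch; the plate stands at the pallet's rear end, 8 mm thick (from this point towards the nose), 44 mm wide, its top 32 mm above the pallet's underside
- nest (a point): centre of the floor of the pallet's nest, 15 mm ahead of the pallet's origin: a rectangle 51 mm long (along the pallet's x) and 21 mm wide, 3 mm deep with a 1 mm chamfer, its floor 11 mm above the pallet's underside. The bar stands 3 mm proud of the pallet in it
- press: grey bench press, fixed, its bed 402 x 112 mm with the top 12 mm above the bench. Origin on the bench top under the ram's axis; x points along the channel, the way the pallet goes in; z up. The bed reaches from x = -265 to +137 mm. The pallet comes home with its origin somewhere between x = -29 and -1 mm, as the gauge behind the bridge was set; no reading tells where
- mouth (a point): middle of the start of the channel, on the bed, 46 mm before the ram's axis: from here the channel is 63 mm wide between rails 9 mm high; before it the rails flare over 18 mm to 79 mm. Axes as the press. Keep the arm clear of the desk lamp that hangs over the right side of the bench (world x 0.5 to 0.85 m, y -0.3 to -0.4 m)
- bridge (a point): middle of the bridge's underside, 19 mm above the bed. The bridge is 38 mm deep along the channel, its top 55 mm above the bench; on it a ram sleeve, 31 mm in diameter, rises to 125 mm, and a lever leans back from its right side up to 160 mm high. Axes as the press
- catch_pin (a joint): height (m) of the spring catch, a vertical pin on the gauge: 0 when down (also before the pallet comes), 0.005 while riding on the pallet's nose, 0 again once dropped into its pocket. Sprung stop on the gauge: 2 N to start, 4 N more per mm; the catch drops after about 1.6 mm (8.5 N, plus 1 to 3 N of friction); solid after 4 mm. The stop's spring then holds the pallet against the catch
Not all that is in view belongs to the job. Several things have the shape of the blank; the one meant has the colours described above.

How it is judged (in metres and radians):
On the way, in this order (a step that is already met when the one before it is completed fails the run):
1. the blank lies flat in the pallet's nest, let go (horizontal distance between blank_center and nest below 0.003 m and z of blank_center in the frame of nest below 0.0045 m and contact force between the fingers and blank below 0.1 N and angle between the z axis of blank and the z axis of pallet, either way round below 0.1 rad), for 0.2 s.
2. the pallet is home under the ram and the catch has dropped into it (x of pallet in the frame of press above -0.0315 m and value of joint catch_pin below 0.0015 m), for 0.2 s.
At the end, for the whole second after the job is handed in: The pallet is at rest at its home under the ram (its origin no more than 31.5 mm before the ram's axis) with the catch dropped into its pocket (pin less than 1.5 mm up), and the bar lies flat in its nest, centred within 3 mm, its underside within 1.5 mm of the nest's floor (all of step 2 and horizontal distance between blank_center and nest below 0.003 m and z of blank_center in the frame of nest below 0.0045 m and angle between the z axis of blank and the z axis of pallet, either way round below 0.1 rad and linear speed of pallet below 0.01 m/s); the robot touches nothing.
It fails at once if the press is rammed: the contact forces of the pallet on its bed, guides, catch and stop, weight included, add up to more than 30 N (contact force between pallet and press above 30 N).
It fails at once if the robot presses on the press itself with more than 25 N (contact force between any of the fingers, the arm and press above 25 N).
It also fails if it takes over 64 s, if anything falls off the work surface, if the arm or the gripper's body presses on something with over 40 N, if the wrist force passes 120 N, or if a joint passes its speed limit or range.

## Working session

There is one attempt and no reset: what is moved stays moved. The work goes in short steps, Python scripts to look and compute and a tool call to move; the robot and the scene stay as the last step left them, time stands still between calls to the robot, and variables do not carry over. Pictures are saved under pics/ and viewed, at most 10 in all, crops included, and the job is handed in when it is done.

Besides the shell and the picture viewer there is one more tool, called after "Emit:" as name(argument=value, ...) on one line, values as JSON. play_rows: Moves the arm, as the interface text tells. Scaled input: -1 to 1 covers 30 mm each way for a shift and 0.15 rad each way for a turn. Its arguments: {"type":"object","properties":{"commands":{"type":"string"},"grip":{"type":"number"}},"required":["commands"]}

```bash
mkdir -p pics; ls; python3 - <<'E'
from station import r,cams
import cv2,numpy as np
s=r.sense();print(s)
for n in("scene","top"):
    p,d=cams.capture(n);cv2.imwrite(f"pics/{n}0.png",p);np.savez(f"{n}0.npz",p=p,d=d)
    i=cams.camera_info(n);print(n,i)
E
```

```text
pics
{'time_s': 0.0, 'joints': array([-5.92676578e+01,  2.20909487e+01,  3.78815067e-01, -2.89559774e-02,
       -6.84109736e+01, -1.48167644e+01]), 'joint_velocities': array([-0.0123681 , -0.03879365,  0.03576885, -0.01645789,  0.03419225,
       -0.01085313]), 'effort': array([-2.04835965e-05, -3.90665281e+01,  1.87401474e+01,  4.22007456e+00,
        1.08029565e-02, -1.98030239e-04]), 'tcp_pos': array([ 0.17123905, -0.60044999,  0.22145113]), 'ee_rot': array([[-9.61717869e-01, -2.74040615e-01, -6.94055506e-04],
       [-2.74041477e-01,  9.61715609e-01,  2.08698554e-03],
       [ 9.55652112e-05,  2.19729129e-03, -9.99997581e-01]]), 'wrist_force': array([-0.70992167, -0.54955674, -0.42717936]), 'moment': array([-0.02482921, -0.017219  , -0.03015684]), 'gripper_force': 0.0, 'gripper_width': 0.9987615630213754}
scene {'mtx': array([[372.89246894,   0.        , 258.30807404],
       [  0.        , 372.89246894, 190.57009176],
       [  0.        ,   0.        ,   1.        ]]), 'R': array([[ 0.70789459, -0.70630189, -0.00478469],
       [-0.39630852, -0.39157664, -0.83042597],
       [ 0.58465786,  0.58975026, -0.55710844]]), 't': array([-0.39741042,  0.29110984,  0.53727953])}
top {'mtx': array([[480.59525684,   0.        , 255.69801054],
       [  0.        , 480.59525684, 184.29557807],
       [  0.        ,   0.        ,   1.        ]]), 'R': array([[-0.11782979, -0.99302213,  0.00481466],
       [-0.9694516 ,  0.11397991, -0.21719156],
       [ 0.21512725, -0.03025922, -0.97611713]]), 't': array([0.07332877, 0.57287259, 0.92315179])}
```

View pics/top0.png

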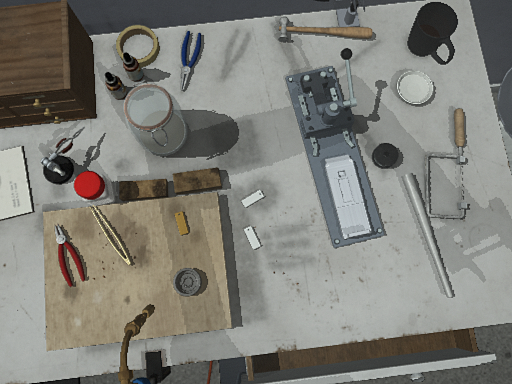

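View pics/scene0.png

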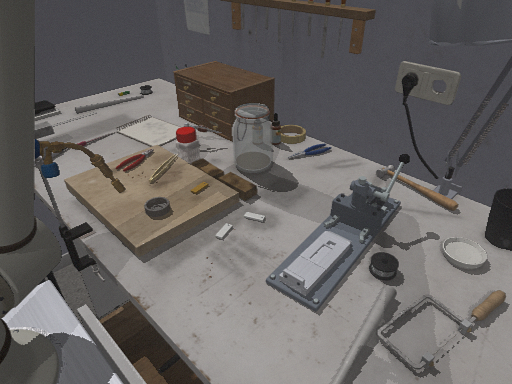

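Top view: the yellow bar is on the board at (181,223). Look-alikes are the white bars at (252,198) and (252,237) on the bench and the brown blocks at (143,190) and (197,181). The pallet is at (350,197) and the press bridge at (325,105). I choose (181,223) and check it in a close crop beside the press.

```bash
cat > h.py <<'E'
import numpy as np,cv2
from station import cams
def back(n,px,z):
    "pixels -> world on plane z"
    i=cams.camera_info(n);px=np.atleast_2d(px).astype(float)
    d=np.c_[px,np.ones(len(px))]@np.linalg.inv(i["mtx"]).T@i["R"];c=-i["R"].T@i["t"]
    return c+d*((z-c[2])/d[:,2])[:,None]
def proj(n,X):
    i=cams.camera_info(n);c=np.atleast_2d(X)@i["R"].T+i["t"];q=c@i["mtx"].T
    return q[:,:2]/q[:,2:]
def cloud(n,d):
    i=cams.camera_info(n);v,u=np.mgrid[:384,:512]
    c=np.stack([u,v,np.ones_like(u)],-1)@np.linalg.inv(i["mtx"]).T*d[...,None]
    return (c-i["t"])@i["R"]
E
python3 - <<'E'
from h import *
p=np.load("top0.npz")["p"]
a=cv2.resize(p[208:238,160:205],None,fx=6,fy=6,interpolation=cv2.INTER_CUBIC)
b=cv2.resize(p[60:250,280:390],None,fx=3,fy=3,interpolation=cv2.INTER_CUBIC)
o=np.zeros((570,610,3),np.uint8);o[:180,:270]=a;o[:,280:610]=b
cv2.imwrite("pics/crop1.png",o)
for n,k in(("top",((160,208),(205,238))),("scene",((185,175),(215,200)))):
    f=np.load(n+"0.npz");q=f["p"];(x0,y0),(x1,y1)=k
    h=cv2.cvtColor(q,cv2.COLOR_BGR2HSV)[y0:y1,x0:x1];m=((h[...,1]>170)&(h[...,2]>120)).astype(np.uint8)
    ys,xs=np.nonzero(m);W=back(n,np.c_[xs+x0,ys+y0],.034)[:,:2]
    print(n,len(xs),cv2.minAreaRect(W.astype(np.float32)),W.mean(0))
    C=cloud(n,f["d"])[ys+y0,xs+x0];print(np.median(C,0))
E
```

```text
top 0 ((0.0, 0.0), (0.0, 0.0), 0.0) [nan nan]
[nan nan nan]
scene 2 ((0.522130012512207, 0.1720704436302185), (0.03157734498381615, 0.0), -165.83192443847656) [0.52212999 0.17207045]
[0.52031302 0.16938516 0.03606512]<stdin>:11: RuntimeWarning: Mean of empty slice.
  ret = um.true_divide(
  return _methods._mean(a, axis=axis, dtype=dtype,
```

View pics/crop1.png

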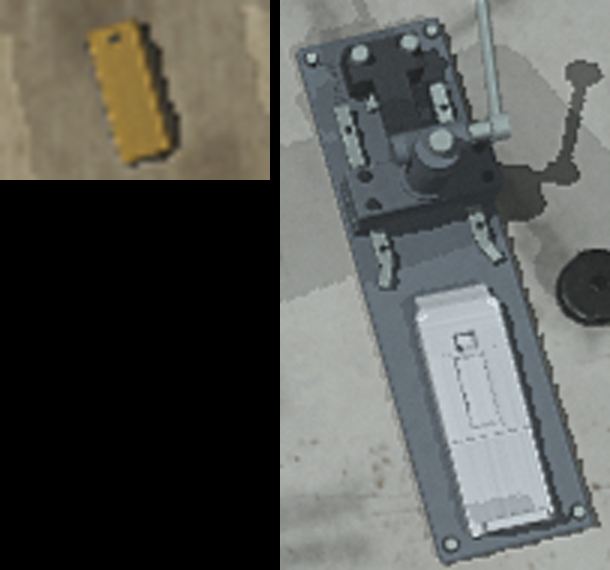

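Crop: a yellow bar with a tiny hole, at crop (130,90), so this is the blank. The pallet lies with its nest and pocket pointing toward the bridge, and the lever leans back to the right. Next I fit the poses.

```bash
cat >> h.py <<'E'
def blank(n,p,box,z=.034):
    x0,y0,x1,y1=box;q=cv2.resize(p[y0:y1,x0:x1],None,fx=4,fy=4,interpolation=cv2.INTER_CUBIC)
    L=cv2.cvtColor(q,cv2.COLOR_BGR2LAB).astype(int)
    m=((L[...,2]>160)&(L[...,0]>105)).astype(np.uint8)
    k,l,st,_=cv2.connectedComponentsWithStats(m);j=1+st[1:,4].argmax()
    ys,xs=np.nonzero(l==j);W=back(n,np.c_[(xs+.5)/4-.5+x0,(ys+.5)/4-.5+y0],z)[:,:2]
    return cv2.minAreaRect(W.astype(np.float32)),W.mean(0),len(xs)
def pallet(n,p,box,z=.026,th=165):
    x0,y0,x1,y1=box;q=cv2.resize(p[y0:y1,x0:x1],None,fx=4,fy=4,interpolation=cv2.INTER_CUBIC)
    m=(q.min(-1)>th).astype(np.uint8)
    m=cv2.morphologyEx(m,cv2.MORPH_OPEN,np.ones((9,9),np.uint8))
    k,l,st,_=cv2.connectedComponentsWithStats(m);j=1+st[1:,4].argmax()
    ys,xs=np.nonzero(l==j);W=back(n,np.c_[(xs+.5)/4-.5+x0,(ys+.5)/4-.5+y0],z)[:,:2]
    return cv2.minAreaRect(W.astype(np.float32)),W.mean(0),len(xs)
E
python3 - <<'E'
from h import *
T=np.load("top0.npz");S=np.load("scene0.npz")
print(blank("top",T["p"],(160,200,210,245)));print(blank("scene",S["p"],(180,170,220,205)))
print("pal",pallet("top",T["p"],(320,150,376,242)))
f=lambda a:np.array([[280+(x-280)/3-.33,60+y/3-.33] for x,y in a])
print("bed",back("top",f([(298,48),(440,18),(598,522),(443,563)]),.012).round(4))
print("pal top",back("top",f([(415,322),(503,308),(553,515),(468,535)]),.026).round(4))
print("nest",back("top",f([(453,358),(485,353),(502,422),(470,430)]),.026).round(4))
print("flare tips",back("top",f([(388,288),(498,260)]),.021).round(4))
C=cloud("top",T["d"])
print("plate",C[225:240:3,340:366:4,2].round(3)); 
# lamp
c=cloud("scene",S["d"]);m=(c[...,0]>.45)&(c[...,0]<.9)&(c[...,1]<-.2)&(c[...,1]>-.5)&(c[...,2]>.15)&(S["d"]>0)
print(m.sum(),c[m].min(0) if m.any() else 0,c[m].max(0) if m.any() else 0)
E
```

```text
(((0.5210063457489014, 0.16856147348880768), (0.04654169827699661, 0.016838647425174713), 10.603804588317871), array([0.52042147, 0.16840604]), 2629)
(((0.5226518511772156, 0.16845910251140594), (0.04645877331495285, 0.015244470909237862), 10.605799674987793), array([0.5211044 , 0.16803254]), 873)
pal (((0.5402482748031616, -0.18511340022087097), (0.1565936654806137, 0.059614766389131546), 5.129732131958008), array([ 0.54154764, -0.18528258]), 27242)
bed [[ 0.8321 -0.0935  0.012 ]
 [ 0.8441 -0.2043  0.012 ]
 [ 0.4504 -0.2563  0.012 ]
 [ 0.4348 -0.1433  0.012 ]]
pal top [[ 0.6061 -0.1472  0.026 ]
 [ 0.609  -0.2115  0.026 ]
 [ 0.4577 -0.222   0.026 ]
 [ 0.4509 -0.161   0.026 ]]
nest [[ 0.5768 -0.1701  0.026 ]
 [ 0.5777 -0.1934  0.026 ]
 [ 0.5269 -0.1973  0.026 ]
 [ 0.5239 -0.174   0.026 ]]
flare tips [[ 0.6347 -0.1325  0.021 ]
 [ 0.6463 -0.215   0.021 ]]
plate [[0.024 0.024 0.023 0.026 0.023 0.026 0.03 ]
 [0.016 0.028 0.025 0.024 0.024 0.026 0.023]
 [0.012 0.025 0.028 0.024 0.024 0.044 0.041]
 [0.012 1.025 0.043 0.042 0.043 0.043 0.037]
 [0.012 0.024 0.033 0.038 0.012 0.012 0.012]]
4007 [ 0.47881384 -0.39529827  0.15000935] [ 0.89995418 -0.20103213  0.49612836]
```

```bash
python3 - <<'E'
from h import *
T=np.load("top0.npz");S=np.load("scene0.npz")
a=cv2.resize(T["p"][166:206,328:362],None,fx=11,fy=11,interpolation=cv2.INTER_CUBIC)
b=cv2.resize(S["p"][228:278,290:344],None,fx=7,fy=7,interpolation=cv2.INTER_CUBIC)
o=np.zeros((440,780,3),np.uint8);o[:440,:374]=a;o[:350,390:390+378]=b
o=cv2.normalize(np.clip(o,110,255),None,0,255,cv2.NORM_MINMAX);cv2.imwrite("pics/nest.png",o)
for n,f in(("top",T),("scene",S)):
    c=cloud(n,f["d"]);ok=f["d"]>0
    for nm,x,y in(("blank",(.43,.61),(.04,.29)),("nest",(.47,.63),(-.31,-.06)),("lamp",(.4,.9),(-.45,-.25))):
        m=ok&(c[...,0]>x[0])&(c[...,0]<x[1])&(c[...,1]>y[0])&(c[...,1]<y[1])&(c[...,2]>.06)
        q=c[m];print(n,nm,len(q),*( [np.percentile(q,k,axis=0).round(3) for k in(1,50,99)] if len(q) else []))
E
```

```text
top blank 0
top nest 682 [ 0.52  -0.309  0.446] [ 0.552 -0.301  0.465] [ 0.585 -0.295  0.493]
top lamp 1339 [ 0.521 -0.448  0.062] [ 0.584 -0.309  0.449] [ 0.893 -0.295  0.492]
scene blank 0
scene nest 42 [ 0.509 -0.31   0.448] [ 0.513 -0.308  0.478] [ 0.524 -0.306  0.488]
scene lamp 4491 [ 0.48  -0.421  0.064] [ 0.485 -0.36   0.471] [ 0.898 -0.302  0.495]
```

View pics/nest.png

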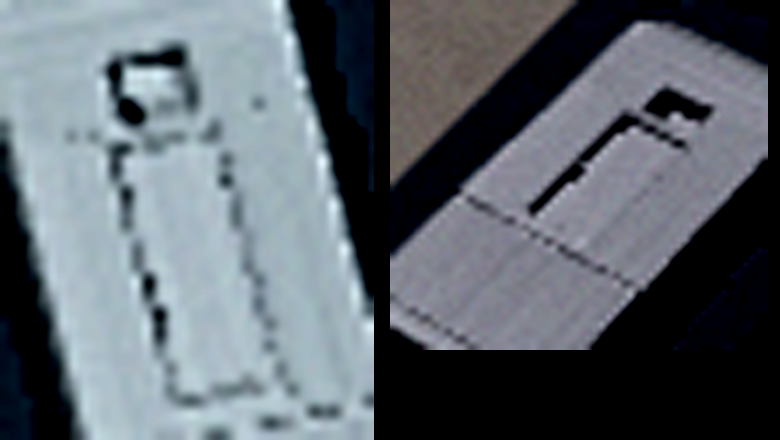

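Emit:
play_rows(commands="0.4 0.9 0 0 0 0;0.4 0.9 0 0 0 0;0.4 0.9 0 0 0 0;0.4 0.9 0 0 0 0;0.4 0.9 0 0 0 0;0.4 0.9 0 0 0 0;0.4 0.9 0 0 0 0;0.4 0.9 0 0 0 0;0.4 0.9 0 0 0 0;0.4 0.9 0 0 0 0;0.4 0.9 0 0 0 0;0.4 0.9 0 0 0 0;0.4 0.9 0 0 0 0;0.4 0.9 0 0 0 0;0.4 0.9 0 0 0 0;0.4 0.9 0 0 0 0", grip=40)

```text
time_s: 1.7
tcp_pos: [0.3634, -0.1678, 0.2223]
ee_rot: [[-0.962, -0.274, -0.0], [-0.274, 0.962, 0.0], [0.0, 0.0, -1.0]]
wrist_force: [0.4, -0.1, -0.0]
gripper_width: 0.46
gripper_force: 0.0
```

The top camera puts the nest centre at crop (197,266), which is image (345.4,189.7). That agrees with my first estimate of (0.551, -0.184). The lamp's underside is at z≈0.45 and y<-0.295, clear of the path.

Emit:
play_rows(commands="0.404 0.862 0 0 0 -0.047;0.404 0.862 0 0 0 -0.047;0.404 0.862 0 0 0 -0.047;0.404 0.862 0 0 0 -0.047;0.404 0.862 0 0 0 -0.047;0.404 0.862 0 0 0 -0.047;0.404 0.862 0 0 0 -0.047;0.404 0.862 0 0 0 -0.047;0.404 0.862 0 0 0 -0.047;0.404 0.862 0 0 0 -0.047;0.404 0.862 0 0 0 -0.047;0.404 0.862 0 0 0 -0.047;0.404 0.862 0 0 0 -0.047;0 0 -0.9 0 0 0;0 0 -0.9 0 0 0;0 0 -0.9 0 0 0;0 0 -0.9 0 0 0;0 0 -0.9 0 0 0;0 0 0 0 0 0")

```text
time_s: 3.6
tcp_pos: [0.5181, 0.1655, 0.0836]
ee_rot: [[-0.983, -0.184, -0.008], [-0.184, 0.983, -0.004], [0.009, -0.003, -1.0]]
wrist_force: [-0.4, -0.7, -0.2]
gripper_width: 0.46
gripper_force: 0.0
```

Emit:
play_rows(commands="0 0 -0.6 0 0 0;0 0 -0.6 0 0 0;0 0 0 0 0 0;0 0 0 0 0 0;0 0 0 0 0 0")

```text
time_s: 4.1
tcp_pos: [0.5219, 0.1677, 0.0531]
ee_rot: [[-0.983, -0.185, 0.002], [-0.185, 0.983, 0.001], [-0.003, 0.001, -1.0]]
wrist_force: [0.7, -0.3, -0.3]
gripper_width: 0.458
gripper_force: 0.0
```

Emit:
play_rows(commands="-0.015 0.02 -0.24 0 0 0;-0.015 0 -0.24 0 0 0;0 0 -0.22 0 0 0;0 0 0 0 0 0;0 0 0 0 0 0;0 0 0 0 0 0;0 0 0 0 0 0")

```text
time_s: 4.8
tcp_pos: [0.5202, 0.1678, 0.0307]
ee_rot: [[-0.983, -0.185, 0.0], [-0.185, 0.983, 0.0], [-0.0, 0.0, -1.0]]
wrist_force: [-0.3, -0.0, 0.1]
gripper_width: 0.458
gripper_force: 0.0
```

Emit:
play_rows(commands="0.02 0.01 0.03 0 0 0;0 0 0 0 0 0;0 0 0 0 0 0")

```text
time_s: 5.1
tcp_pos: [0.5208, 0.1681, 0.0316]
ee_rot: [[-0.983, -0.185, 0.0], [-0.185, 0.983, 0.0], [-0.0, 0.0, -1.0]]
wrist_force: [0.3, 0.1, 0.2]
gripper_width: 0.459
gripper_force: 0.0
```

Emit:
play_rows(commands="0 0 0 0 0 0;0 0 0 0 0 0;0 0 0 0 0 0;0 0 0 0 0 0;0 0 0 0 0 0;0 0 0 0 0 0", grip=0)

```text
time_s: 5.7
tcp_pos: [0.5206, 0.168, 0.0314]
ee_rot: [[-0.983, -0.185, -0.0], [-0.185, 0.983, -0.0], [0.0, 0.0, -1.0]]
wrist_force: [0.7, 0.3, -0.4]
gripper_width: 0.198
gripper_force: 30.0
```

Emit:
play_rows(commands="0 0 0.4 0 0 0;0 0 0.8 0 0 0;0 0 0.8 0 0 0;0.068 -0.782 0 0 0 -0.047;0.068 -0.782 0 0 0 -0.047;0.068 -0.782 0 0 0 -0.047;0.068 -0.782 0 0 0 -0.047;0.068 -0.782 0 0 0 -0.047;0.068 -0.782 0 0 0 -0.047;0.068 -0.782 0 0 0 -0.047;0.068 -0.782 0 0 0 -0.047;0.068 -0.782 0 0 0 -0.047;0.068 -0.782 0 0 0 -0.047;0.068 -0.782 0 0 0 -0.047;0.068 -0.782 0 0 0 -0.047;0.068 -0.782 0 0 0 -0.047;0.068 -0.782 0 0 0 -0.047;0.068 -0.782 0 0 0 -0.047")

```text
time_s: 7.5
tcp_pos: [0.5514, -0.1848, 0.0923]
ee_rot: [[-0.997, -0.08, 0.001], [-0.08, 0.997, -0.0], [-0.001, -0.0, -1.0]]
wrist_force: [-0.3, -0.4, -0.1]
gripper_width: 0.197
gripper_force: 30.0
```

Emit:
play_rows(commands="0 0 -0.4 0 0 0;0 0 -0.4 0 0 0;0 0 -0.4 0 0 0;0 0 0 0 0 0;0 0 0 0 0 0;0 0 0 0 0 0;0 0 0 0 0 0")

```text
time_s: 8.2
tcp_pos: [0.5517, -0.1836, 0.056]
ee_rot: [[-0.997, -0.081, 0.001], [-0.081, 0.997, -0.0], [-0.001, -0.0, -1.0]]
wrist_force: [0.5, -0.4, -0.3]
gripper_width: 0.191
gripper_force: 30.0
```

```bash
python3 - <<'E'
from h import *
from station import r
s=r.sense();print(s["tcp_pos"],s["gripper_width"])
o=np.zeros((590,790,3),np.uint8)
for k,(n,b) in enumerate((("top",(310,145,380,245)),("scene",(275,205,365,300)))):
    p,d=cams.capture(n);np.savez(n+"1.npz",p=p,d=d)
    x0,y0,x1,y1=b;q=cv2.resize(p[y0:y1,x0:x1],None,fx=5,fy=5,interpolation=cv2.INTER_CUBIC)[:590]
    o[:q.shape[0],k*340:k*340+q.shape[1]]=q[:,:790-k*340]
cv2.imwrite("pics/hov.png",o)
E
```

```text
[ 0.55172211 -0.18355143  0.05600189] 0.19108503374593325
```

View pics/hov.png

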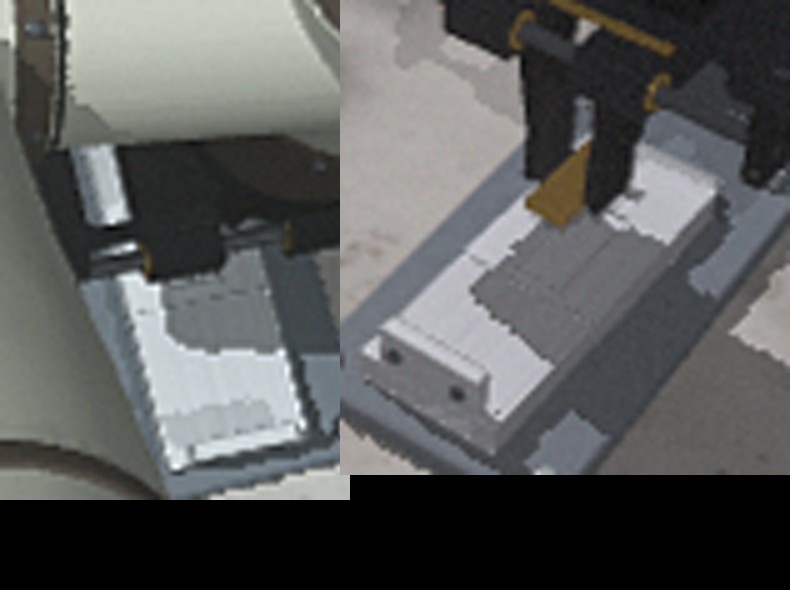

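```bash
python3 - <<'E'
from h import *
p=np.load("scene1.npz")["p"]
x0,y0=375,240
x0,y0,x1,y1=305,228,335,256
q=cv2.resize(p[y0:y1,x0:x1],None,fx=20,fy=20,interpolation=cv2.INTER_CUBIC)
c=np.array([.5517,-.1836]);a=np.deg2rad(4.6);u=np.array([np.cos(a),np.sin(a)]);v=np.array([-u[1],u[0]])
B=[[*(c+sx*.024*u+sy*.009*v),z] for z in(.0525,.0585) for sx,sy in((1,1),(1,-1),(-1,-1),(-1,1))]
P=((proj("scene",B)-[x0,y0]+.5)*20).astype(int)
for i in range(4):
    for e in((i,(i+1)%4),(i+4,(i+1)%4+4),(i,i+4)):cv2.line(q,tuple(map(int,P[e[0]])),tuple(map(int,P[e[1]])),(0,0,255) if e[0]>3 else (255,0,0),1)
cv2.imwrite("pics/ov.png",q);print(P)
E
```

```text
[[395 138]
 [552 215]
 [284 474]
 [124 390]
 [400  92]
 [558 169]
 [290 426]
 [129 343]]
```

View pics/ov.png

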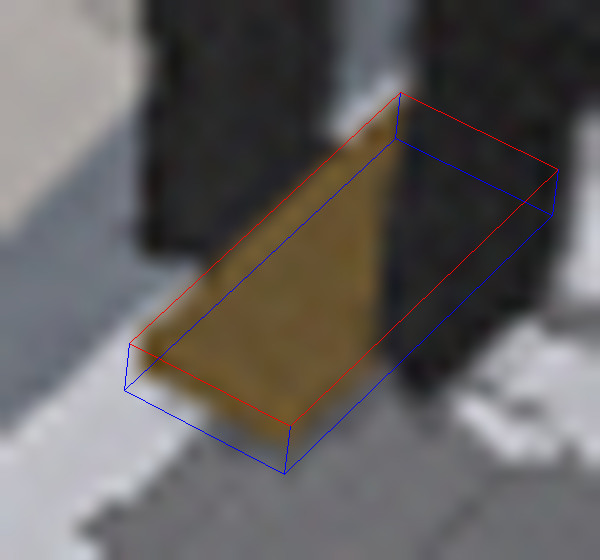

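```bash
python3 - <<'E'
from h import *
q=np.array([[290+(x-390)/7-.5,228+y/7-.5] for x,y in((628,112),(690,150),(530,212))])
w=back("scene",q,.026)[:,:2];print(w)
a=np.deg2rad(4.6);u=np.array([np.cos(a),np.sin(a)]);v=np.array([-u[1],u[0]]);c=np.array([.5511,-.1838])
for s,t,x in((1,1,0),(1,-1,1),(-1,1,2)):
    d=w[x]-(c+s*.0265*u+t*.0115*v);print("cam-model along,across mm",d@u*1e3,d@v*1e3)
# held bar's rear corners in the overlay (px/20)
q=np.array([[305+x/20-.5,228+y/20-.5] for x,y in((145,350),(290,412))])
w=back("scene",q,.0585)[:,:2];c=np.array([.5517,-.1836])
for k,t in enumerate((1,-1)):
    d=w[k]-(c-.024*u+t*.009*v);print("bar-model",d@u*1e3,d@v*1e3)
E
```

```text
[[ 0.57777387 -0.17171545]
 [ 0.57722862 -0.19401112]
 [ 0.52533865 -0.17730643]]
cam-model along,across mm 1.057113590165626 -1.5935961208228677
cam-model along,across mm -1.27446377547877 -0.7737210068164939
cam-model along,across mm 1.3424122288382638 -2.96131921954152
bar-model 0.12545089175515384 -1.6593371971460897
bar-model 1.7111606742124204 1.147270230101866
```

The held bar is flat and within about 1 mm of its expected place over the nest. I'll trim the offset, lower gently and feel for contact.

Emit:
play_rows(commands="-0.02 -0.017 -0.3 0 0 0;0 0 -0.3 0 0 0;0 0 -0.2 0 0 0;0 0 -0.05 0 0 0;0 0 0 0 0 0;0 0 0 0 0 0;0 0 0 0 0 0;0 0 0 0 0 0")

```text
time_s: 9.1
tcp_pos: [0.5509, -0.1844, 0.0303]
ee_rot: [[-0.997, -0.08, 0.001], [-0.08, 0.997, -0.0], [-0.001, -0.0, -1.0]]
wrist_force: [-0.8, -0.6, -0.6]
gripper_width: 0.201
gripper_force: 30.0
```

Emit:
play_rows(commands="0 0 -0.03 0 0 0;0 0 -0.03 0 0 0;0 0 0 0 0 0;0 0 0 0 0 0")

```text
time_s: 9.5
tcp_pos: [0.5506, -0.1843, 0.0281]
ee_rot: [[-0.997, -0.08, -0.0], [-0.08, 0.997, -0.0], [0.0, 0.0, -1.0]]
wrist_force: [0.9, -0.1, -0.6]
gripper_width: 0.197
gripper_force: 30.0
```

Emit:
play_rows(commands="0 0 -0.02 0 0 0;0 0 -0.02 0 0 0;0 0 0 0 0 0;0 0 0 0 0 0")

```text
time_s: 9.9
tcp_pos: [0.5507, -0.1843, 0.0269]
ee_rot: [[-0.997, -0.08, -0.0], [-0.08, 0.997, -0.0], [0.0, -0.0, -1.0]]
wrist_force: [0.6, 0.2, -0.4]
gripper_width: 0.197
gripper_force: 30.0
```

Emit:
play_rows(commands="0 0 0 0 0 0;0 0 0 0 0 0;0 0 0 0 0 0;0 0 0 0 0 0;0 0 0.4 0 0 0;0 0 0.8 0 0 0;0 0 0.8 0 0 0;-0.8 0 0.8 0 0 0;-1 0 0.8 0 0 0;-1 0 0 0 0 0;-1 0 0 0 0 0;-1 0 0 0 0 0;0 0 0 0 0 0;0 0 0 0 0 0", grip=60)

```text
time_s: 11.3
tcp_pos: [0.4071, -0.1845, 0.1363]
ee_rot: [[-0.997, -0.081, 0.003], [-0.081, 0.997, -0.001], [-0.003, -0.001, -1.0]]
wrist_force: [-0.7, 0.8, 0.8]
gripper_width: 0.69
gripper_force: 0.0
```

```bash
python3 - <<'E'
from h import *
from station import r
s=r.sense();print(s["tcp_pos"],s["gripper_width"])
o=np.zeros((590,790,3),np.uint8)
for k,(n,b) in enumerate((("top",(310,145,380,245)),("scene",(275,205,365,300)))):
    p,d=cams.capture(n);np.savez(n+"2.npz",p=p,d=d)
    x0,y0,x1,y1=b;q=cv2.resize(p[y0:y1,x0:x1],None,fx=5,fy=5,interpolation=cv2.INTER_CUBIC)[:590]
    o[:q.shape[0],k*340:k*340+q.shape[1]]=q[:,:790-k*340]
    print(n,blank(n,p,(320,160,370,215) if k==0 else (290,215,350,270),.029))
cv2.imwrite("pics/placed.png",o)
E
```

```text
[ 0.40710487 -0.18454873  0.13625139] 0.6904761976755985
top (((0.5512457489967346, -0.18273602426052094), (0.046550534665584564, 0.016821106895804405), 4.883953094482422), array([ 0.55041181, -0.18303019]), 2159)
scene (((0.5509307980537415, -0.18421319127082825), (0.04741361364722252, 0.016061056405305862), 4.809686660766602), array([ 0.55019665, -0.18456244]), 2077)
```

View pics/placed.png

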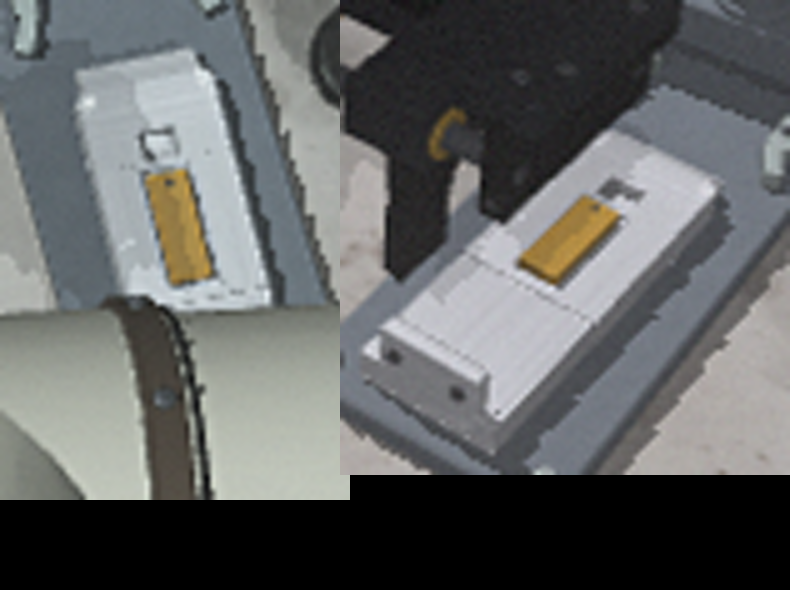

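The bar lies flat in the nest at yaw 4.85° (placed.png, top crop (178,228)). The pallet is about 2.6° clockwise of the channel with its rear about 6 mm left. I'll pinch the thumb plate sideways to square it up.

Emit:
play_rows(commands="0.807 -0.118 0 0 0 0;0.807 -0.118 0 0 0 0;0 0 -0.7 0 0 0;0 0 -0.7 0 0 0;0 0 -0.7 0 0 0;0 0 -0.7 0 0 0;0 0 0 0 0 0;0 0 0 0 0 0;0 0 0 0 0 0", grip=70)

```text
time_s: 12.3
tcp_pos: [0.4564, -0.1916, 0.0519]
ee_rot: [[-0.997, -0.081, 0.002], [-0.081, 0.997, -0.0], [-0.002, -0.001, -1.0]]
wrist_force: [0.0, -0.0, -0.1]
gripper_width: 0.799
gripper_force: 0.0
```

Emit:
play_rows(commands="-0.03 0 -0.3 0 0 0;0 0 -0.3 0 0 0;0 0 -0.15 0 0 0;0 0 0 0 0 0;0 0 0 0 0 0;0 0 0 0 0 0")

```text
time_s: 12.9
tcp_pos: [0.4544, -0.1914, 0.0286]
ee_rot: [[-0.997, -0.08, 0.0], [-0.08, 0.997, -0.0], [-0.0, -0.0, -1.0]]
wrist_force: [-0.5, 0.0, 0.1]
gripper_width: 0.806
gripper_force: 0.0
```

Emit:
play_rows(commands="0 0 0 0 0 0;0 0 0 0 0 0;0 0 0 0 0 0;0 0 0 0 0 0;0 0 0 0 0 0;0 0 0 0 0 0", grip=0)

```text
time_s: 13.5
tcp_pos: [0.4542, -0.1915, 0.0285]
ee_rot: [[-0.997, -0.08, 0.0], [-0.08, 0.997, -0.0], [-0.0, -0.0, -1.0]]
wrist_force: [-0.4, -0.7, 0.5]
gripper_width: 0.496
gripper_force: 30.0
```

Emit:
play_rows(commands="0.006 -0.044 0 0 0 0.063;0.006 -0.044 0 0 0 0.063;0.006 -0.044 0 0 0 0.063;0.006 -0.044 0 0 0 0.063;0.006 -0.044 0 0 0 0.063;0 0 0 0 0 0;0 0 0 0 0 0")

```text
time_s: 14.2
tcp_pos: [0.4553, -0.1982, 0.0285]
ee_rot: [[-0.992, -0.127, 0.0], [-0.127, 0.992, -0.0], [-0.0, -0.0, -1.0]]
wrist_force: [-0.5, -0.6, 1.6]
gripper_width: 0.502
gripper_force: 30.0
```

```bash
python3 - <<'E'
from h import *
from station import r
s=r.sense();print(s["tcp_pos"],s["ee_rot"][:2,0],s["wrist_force"])
g=cv2.GaussianBlur(cv2.cvtColor(np.load("top0.npz")["p"],cv2.COLOR_BGR2GRAY),(0,0),.7).astype(np.float32)
a=np.deg2rad(7.3);u=np.array([np.cos(a),np.sin(a)]);v=np.array([-u[1],u[0]]);o=np.array([.7039,-.1662])
t=np.arange(-.008,.008,.0005)
for nm,l0,z,s0,s1,sg in(("left z0",.056,0,-.25,0.1,1),("right",-.056,.012,-.25,.1,-1)):
    R=[]
    for S in np.arange(s0,s1,.004):
        W=np.c_[o+S*u+(l0+t)[:,None]*v,np.full(len(t),z)]
        P=proj("top",W).astype(np.float32)
        I=cv2.remap(g,P[:,:1],P[:,1:],cv2.INTER_LINEAR)[:,0];d=sg*np.gradient(I);k=d.argmax()
        if d[k]>2:R.append((S,t[k]))
    R=np.array(R)
    m=np.ones(len(R),bool)
    for _ in range(6):
        c=np.polyfit(R[m,0],R[m,1],1);e=np.abs(np.polyval(c,R[:,0])-R[:,1]);m=e<max(.001,2*np.median(e))
    print(nm,len(R),m.sum(),"yaw corr deg",np.rad2deg(c[0]),"lateral mm at s=-50,-150",np.polyval(c,[-.05,-.15])*1e3)
p,d=cams.capture("top");np.savez("top3.npz",p=p,d=d);print(blank("top",p,(320,160,370,215),.029))
p,d=cams.capture("scene");np.savez("scene3.npz",p=p,d=d);print(blank("scene",p,(290,215,350,270),.029))
o3=cv2.resize(p[180:310,265:415],None,fx=5,fy=4.5,interpolation=cv2.INTER_CUBIC);cv2.imwrite("pics/al.png",o3)
E
```

```text
[ 0.45527475 -0.19818089  0.02853208] [-0.99185809 -0.12734762] [-0.54493675 -0.57948907  1.55669062]
left z0 88 84 yaw corr deg -0.013395248632727308 lateral mm at s=-50,-150 [1.63705689 1.66043601]
right 77 62 yaw corr deg 0.022932357874430716 lateral mm at s=-50,-150 [-1.72032225 -1.76034676]
(((0.5704452395439148, -0.18285539746284485), (0.017543211579322815, 0.009829751215875149), 83.29510498046875), array([ 0.56957   , -0.18279671]), 413)
(((0.5131253004074097, -0.20857711136341095), (0.0008450623718090355, 0.0003547249943949282), 4.128661632537842), array([ 0.51316879, -0.20863325]), 3)
```

View pics/al.png

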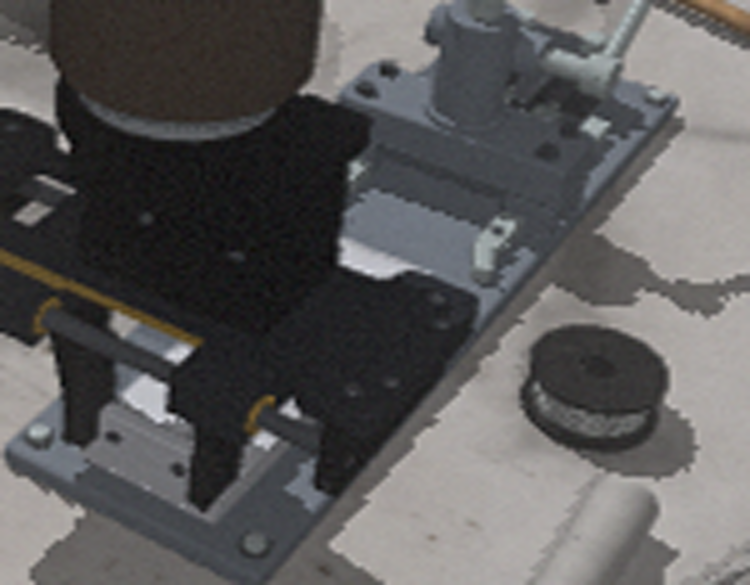

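The bed edges confirm the channel at yaw 7.3° with zero lateral bias. In al.png the fingers straddle the thumb plate and nothing else is touched. I'll start the nose into the flare, still pinched.

Emit:
play_rows(commands="0.099 0.0127 0 0 0 0;0.099 0.0127 0 0 0 0;0.099 0.0127 0 0 0 0;0.099 0.0127 0 0 0 0;0.099 0.0127 0 0 0 0;0.099 0.0127 0 0 0 0;0.099 0.0127 0 0 0 0;0.099 0.0127 0 0 0 0")

```text
time_s: 15.1
tcp_pos: [0.4791, -0.195, 0.0285]
ee_rot: [[-0.992, -0.127, -0.0], [-0.127, 0.992, -0.0], [0.0, -0.0, -1.0]]
wrist_force: [-0.7, -0.8, 4.8]
gripper_width: 0.5
gripper_force: 30.0
```

Emit:
play_rows(commands="0.066 0.0085 0 0 0 0;0.066 0.0085 0 0 0 0;0.066 0.0085 0 0 0 0;0.066 0.0085 0 0 0 0;0.066 0.0085 0 0 0 0;0.066 0.0085 0 0 0 0")

```text
time_s: 15.7
tcp_pos: [0.4909, -0.1934, 0.0285]
ee_rot: [[-0.992, -0.127, 0.0], [-0.127, 0.992, -0.0], [-0.0, -0.0, -1.0]]
wrist_force: [-1.2, -0.5, 4.4]
gripper_width: 0.501
gripper_force: 30.0
```

Emit:
play_rows(commands="0.066 0.0085 0.01 0 0 0;0.066 0.0085 0 0 0 0;0.066 0.0085 0 0 0 0;0.066 0.0085 0 0 0 0;0.066 0.0085 0 0 0 0;0.066 0.0085 0 0 0 0")

```text
time_s: 16.3
tcp_pos: [0.5026, -0.1918, 0.0286]
ee_rot: [[-0.992, -0.127, -0.001], [-0.127, 0.992, 0.0], [0.0, 0.0, -1.0]]
wrist_force: [-0.7, 0.1, 1.8]
gripper_width: 0.5
gripper_force: 30.0
```

Emit:
play_rows(commands="0.099 0.0127 0 0 0 0;0.099 0.0127 0 0 0 0;0.099 0.0127 0 0 0 0;0.099 0.0127 0 0 0 0;0.099 0.0127 0 0 0 0;0.099 0.0127 0 0 0 0")

```text
time_s: 16.9
tcp_pos: [0.5205, -0.1895, 0.0286]
ee_rot: [[-0.992, -0.127, -0.0], [-0.127, 0.992, 0.0], [0.0, 0.0, -1.0]]
wrist_force: [-1.3, 0.5, -0.5]
gripper_width: 0.499
gripper_force: 30.0
```

The pallet runs freely, well inside the channel. I'll let go and push from behind with closed fingers, which keeps the force direction clean.

Emit:
play_rows(commands="0 0 0 0 0 0;0 0 0 0 0 0;0 0 0 0 0 0;0 0 0.5 0 0 0;0 0 0.7 0 0 0;-0.41 -0.053 0 0 0 0;-0.41 -0.053 0 0 0 0", grip=65)

```text
time_s: 17.6
tcp_pos: [0.495, -0.1928, 0.0648]
ee_rot: [[-0.992, -0.127, 0.001], [-0.127, 0.992, 0.0], [-0.001, 0.0, -1.0]]
wrist_force: [-0.3, 0.2, -0.2]
gripper_width: 0.749
gripper_force: 0.0
```

Emit:
play_rows(commands="0 0 0 0 0 0;0 0 0 0 0 0;0 0 0 0 0 0;0 0 0 0 0 0;0 0 0 0 0 0;0 0 0 0 0 0;0 0 -0.6 0 0 0;0 0 -0.6 0 0 0;0 0 -0.15 0 0 0;0 0 0 0 0 0;0 0 0 0 0 0;0 0 0 0 0 0", grip=0)

```text
time_s: 18.8
tcp_pos: [0.4965, -0.1929, 0.0251]
ee_rot: [[-0.992, -0.128, 0.002], [-0.128, 0.992, -0.0], [-0.002, -0.0, -1.0]]
wrist_force: [0.5, 0.3, 0.3]
gripper_width: 0.006
gripper_force: 0.0
```

Emit:
play_rows(commands="0.066 0.0085 0 0 0 0;0.066 0.0085 0 0 0 0;0.066 0.0085 0 0 0 0;0.066 0.0085 0 0 0 0;0.066 0.0085 0 0 0 0;0.066 0.0085 0 0 0 0;0.066 0.0085 0 0 0 0;0.066 0.0085 0 0 0 0;0.066 0.0085 0 0 0 0;0.066 0.0085 0 0 0 0")

```text
time_s: 19.8
tcp_pos: [0.5155, -0.1902, 0.0241]
ee_rot: [[-0.992, -0.127, -0.001], [-0.127, 0.992, 0.0], [0.001, 0.0, -1.0]]
wrist_force: [-0.9, 0.6, 0.3]
gripper_width: 0.008
gripper_force: 0.4
```

Emit:
play_rows(commands="0.099 0.0127 0 0 0 0;0.099 0.0127 0 0 0 0;0.099 0.0127 0 0 0 0;0.099 0.0127 0 0 0 0;0.099 0.0127 0 0 0 0;0.099 0.0127 0 0 0 0;0.099 0.0127 0 0 0 0;0.099 0.0127 0 0 0 0")

```text
time_s: 20.6
tcp_pos: [0.5396, -0.1872, 0.0242]
ee_rot: [[-0.992, -0.127, -0.0], [-0.127, 0.992, -0.0], [0.0, -0.0, -1.0]]
wrist_force: [-0.9, 0.3, -1.5]
gripper_width: 0.007
gripper_force: 0.4
```

Emit:
play_rows(commands="0.099 0.0127 0 0 0 0;0.099 0.0127 0 0 0 0;0.099 0.0127 0 0 0 0;0.099 0.0127 0 0 0 0;0.099 0.0127 0 0 0 0;0.099 0.0127 0 0 0 0;0.099 0.0127 0 0 0 0;0.099 0.0127 0 0 0 0")

```text
time_s: 21.4
tcp_pos: [0.5626, -0.1842, 0.0242]
ee_rot: [[-0.992, -0.127, -0.002], [-0.127, 0.992, 0.0], [0.002, 0.0, -1.0]]
wrist_force: [-2.8, -0.4, 1.4]
gripper_width: 0.004
gripper_force: 1.3
```

```bash
python3 - <<'E'
from h import *
from station import r
s=r.sense();print(s["tcp_pos"],s["wrist_force"])
p,d=cams.capture("scene");np.savez("scene4.npz",p=p,d=d)
o=cv2.resize(p[150:290,280:420],None,fx=4.2,fy=4.2,interpolation=cv2.INTER_CUBIC);cv2.imwrite("pics/push.png",o)
E
```

```text
[ 0.56264457 -0.1841561   0.02415211] [-2.8025876  -0.37193007  1.39127477]
```

View pics/push.png

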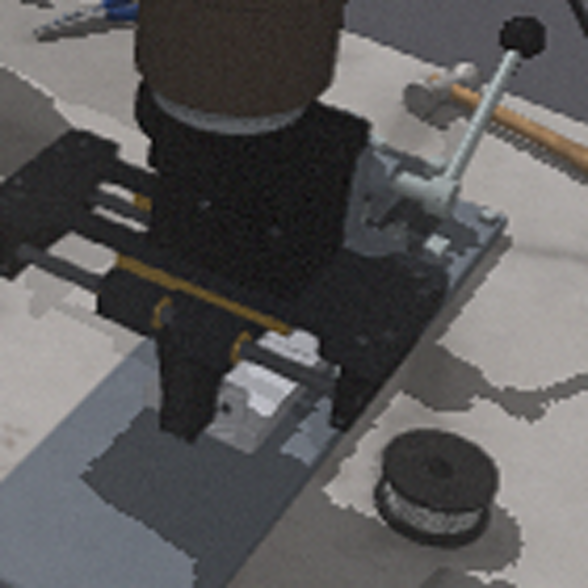

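The fingers bear on the thumb plate at (190,420), with the pallet tracking straight under the bridge. I'll go slower from here.

Emit:
play_rows(commands="0.05 0.0064 0 0 0 0;0.05 0.0064 0 0 0 0;0.05 0.0064 0 0 0 0;0.05 0.0064 0 0 0 0;0.05 0.0064 0 0 0 0;0.05 0.0064 0 0 0 0;0.05 0.0064 0 0 0 0;0.05 0.0064 0 0 0 0")

```text
time_s: 22.25
tcp_pos: [0.5753, -0.1826, 0.0242]
ee_rot: [[-0.992, -0.127, 0.0], [-0.127, 0.992, 0.0], [-0.0, 0.0, -1.0]]
wrist_force: [-0.4, -0.1, -0.6]
gripper_width: 0.003
gripper_force: 0.7
```

Emit:
play_rows(commands="0.033 0.0042 0 0 0 0;0.033 0.0042 0 0 0 0;0.033 0.0042 0 0 0 0;0.033 0.0042 0 0 0 0;0 0 0 0 0 0")

```text
time_s: 22.75
tcp_pos: [0.5795, -0.1821, 0.0244]
ee_rot: [[-0.992, -0.127, 0.001], [-0.127, 0.992, -0.0], [-0.001, -0.0, -1.0]]
wrist_force: [-1.4, -0.5, -0.7]
gripper_width: 0.007
gripper_force: 0.4
```

Emit:
play_rows(commands="0.02 0.0026 0 0 0 0;0.02 0.0026 0 0 0 0;0.02 0.0026 0 0 0 0;0.02 0.0026 0 0 0 0")

```text
time_s: 23.15
tcp_pos: [0.5816, -0.1818, 0.0244]
ee_rot: [[-0.992, -0.127, 0.0], [-0.127, 0.992, -0.0], [-0.0, -0.0, -1.0]]
wrist_force: [-2.4, -0.1, 0.7]
gripper_width: 0.005
gripper_force: 0.8
```

Emit:
play_rows(commands="0.02 0.0026 0 0 0 0;0.02 0.0026 0 0 0 0;0.02 0.0026 0 0 0 0;0.02 0.0026 0 0 0 0")

```text
time_s: 23.55
tcp_pos: [0.584, -0.1815, 0.0243]
ee_rot: [[-0.992, -0.127, 0.0], [-0.127, 0.992, -0.0], [-0.0, -0.0, -1.0]]
wrist_force: [-1.3, 0.2, 0.4]
gripper_width: 0.006
gripper_force: 0.8
```

Emit:
play_rows(commands="0.02 0.0026 0 0 0 0;0.02 0.0026 0 0 0 0;0.02 0.0026 0 0 0 0;0.02 0.0026 0 0 0 0")

```text
time_s: 23.95
tcp_pos: [0.5864, -0.1812, 0.0242]
ee_rot: [[-0.992, -0.127, 0.0], [-0.127, 0.992, 0.0], [-0.0, 0.0, -1.0]]
wrist_force: [-2.1, -0.1, 0.8]
gripper_width: 0.005
gripper_force: 0.8
```

Emit:
play_rows(commands="0.02 0.0026 0 0 0 0;0.02 0.0026 0 0 0 0;0.02 0.0026 0 0 0 0;0.02 0.0026 0 0 0 0")

```text
time_s: 24.35
tcp_pos: [0.5891, -0.1808, 0.0243]
ee_rot: [[-0.992, -0.127, 0.001], [-0.127, 0.992, 0.0], [-0.001, -0.0, -1.0]]
wrist_force: [-0.4, 0.2, -1.1]
gripper_width: 0.007
gripper_force: 0.3
```

Emit:
play_rows(commands="0.02 0.0026 0 0 0 0;0.02 0.0026 0 0 0 0;0.02 0.0026 0 0 0 0;0.02 0.0026 0 0 0 0")

```text
time_s: 24.75
tcp_pos: [0.5906, -0.1806, 0.0241]
ee_rot: [[-0.992, -0.127, -0.001], [-0.127, 0.992, 0.0], [0.001, 0.0, -1.0]]
wrist_force: [-2.3, -0.3, 1.1]
gripper_width: 0.007
gripper_force: 1.0
```

Emit:
play_rows(commands="0.02 0.0026 0 0 0 0;0.02 0.0026 0 0 0 0;0.02 0.0026 0 0 0 0;0.02 0.0026 0 0 0 0")

```text
time_s: 25.15
tcp_pos: [0.5911, -0.1804, 0.0237]
ee_rot: [[-0.992, -0.127, -0.005], [-0.127, 0.992, 0.0], [0.005, 0.001, -1.0]]
wrist_force: [-7.1, -1.2, 2.6]
gripper_width: 0.006
gripper_force: 3.4
```

The stop is felt at 7 N. I'll go on in half-millimetre steps.

Emit:
play_rows(commands="0.015 0.002 0 0 0 0;0.015 0.002 0 0 0 0;0 0 0 0 0 0")

```text
time_s: 25.45
tcp_pos: [0.5912, -0.1803, 0.0235]
ee_rot: [[-0.992, -0.126, -0.007], [-0.126, 0.992, 0.001], [0.007, 0.001, -1.0]]
wrist_force: [-7.4, -0.8, 3.3]
gripper_width: 0.006
gripper_force: 3.7
```

Emit:
play_rows(commands="0.015 0.002 0 0 0 0;0.015 0.002 0 0 0 0;0 0 0 0 0 0")

```text
time_s: 25.75
tcp_pos: [0.5913, -0.1803, 0.0234]
ee_rot: [[-0.992, -0.126, -0.009], [-0.126, 0.992, 0.001], [0.009, 0.002, -1.0]]
wrist_force: [-9.7, -1.0, 4.1]
gripper_width: 0.004
gripper_force: 4.3
```

Emit:
play_rows(commands="0.015 0.002 0 0 0 0;0.015 0.002 0 0 0 0;0 0 0 0 0 0")

```text
time_s: 26.05
tcp_pos: [0.5915, -0.1802, 0.0233]
ee_rot: [[-0.992, -0.126, -0.01], [-0.126, 0.992, 0.001], [0.01, 0.002, -1.0]]
wrist_force: [-9.3, -1.3, 3.8]
gripper_width: 0.005
gripper_force: 4.9
```

Emit:
play_rows(commands="0.015 0.002 0.01 0 0 0;0.015 0.002 0.01 0 0 0;0 0 0 0 0 0")

```text
time_s: 26.35
tcp_pos: [0.5916, -0.1801, 0.0233]
ee_rot: [[-0.992, -0.126, -0.012], [-0.126, 0.992, 0.001], [0.012, 0.002, -1.0]]
wrist_force: [-10.2, 0.1, 2.8]
gripper_width: 0.002
gripper_force: 5.1
```

Emit:
play_rows(commands="0.02 0.0026 0 0 0 0;0.02 0.0026 0 0 0 0;0.02 0.0026 0 0 0 0;0 0 0 0 0 0")

```text
time_s: 26.75
tcp_pos: [0.5921, -0.18, 0.0233]
ee_rot: [[-0.992, -0.125, -0.015], [-0.125, 0.992, 0.001], [0.015, 0.003, -1.0]]
wrist_force: [-12.6, -1.8, 5.0]
gripper_width: 0.009
gripper_force: 6.3
```

Emit:
play_rows(commands="0.015 0.002 0.015 0 0 0;0.015 0.002 0.015 0 0 0;0 0 0 0 0 0")

```text
time_s: 27.05
tcp_pos: [0.5922, -0.1798, 0.0234]
ee_rot: [[-0.992, -0.125, -0.017], [-0.125, 0.992, 0.001], [0.016, 0.004, -1.0]]
wrist_force: [-12.2, -2.1, 3.1]
gripper_width: 0.005
gripper_force: 6.3
```

I'll back off partway to see whether the catch holds the pallet.

Emit:
play_rows(commands="-0.05 -0.0064 0 0 0 0;-0.05 -0.0064 0 0 0 0;0 0 0 0 0 0;0 0 0 0 0 0")

```text
time_s: 27.45
tcp_pos: [0.5913, -0.1799, 0.0234]
ee_rot: [[-0.992, -0.125, -0.012], [-0.125, 0.992, 0.001], [0.012, 0.003, -1.0]]
wrist_force: [-8.5, -1.4, -1.4]
gripper_width: 0.005
gripper_force: 4.4
```

Emit:
play_rows(commands="-0.05 -0.0064 0 0 0 0;-0.05 -0.0064 0 0 0 0;0 0 0 0 0 0;0 0 0 0 0 0")

```text
time_s: 27.85
tcp_pos: [0.5911, -0.1801, 0.0244]
ee_rot: [[-0.992, -0.126, -0.006], [-0.126, 0.992, 0.001], [0.006, 0.002, -1.0]]
wrist_force: [-5.7, 0.6, -2.2]
gripper_width: 0.003
gripper_force: 3.0
```

Emit:
play_rows(commands="-0.05 -0.0064 0 0 0 0;0 0 0 0 0 0;0 0 0 0 0 0")

```text
time_s: 28.15
tcp_pos: [0.5911, -0.1803, 0.0252]
ee_rot: [[-0.992, -0.127, -0.003], [-0.127, 0.992, 0.0], [0.003, 0.001, -1.0]]
wrist_force: [-5.1, -0.2, -1.6]
gripper_width: 0.006
gripper_force: 2.7
```

Emit:
play_rows(commands="-0.05 -0.0064 0 0 0 0;0 0 0 0 0 0;0 0 0 0 0 0")

```text
time_s: 28.45
tcp_pos: [0.5911, -0.1805, 0.0259]
ee_rot: [[-0.992, -0.127, 0.001], [-0.127, 0.992, -0.0], [-0.001, -0.0, -1.0]]
wrist_force: [-3.6, -0.3, -0.5]
gripper_width: 0.003
gripper_force: 1.8
```

Emit:
play_rows(commands="-0.05 -0.0064 0 0 0 0;0 0 0 0 0 0;0 0 0 0 0 0")

```text
time_s: 28.75
tcp_pos: [0.5909, -0.1808, 0.0265]
ee_rot: [[-0.992, -0.128, 0.004], [-0.128, 0.992, -0.0], [-0.003, -0.001, -1.0]]
wrist_force: [-0.5, 0.1, 0.9]
gripper_width: 0.006
gripper_force: 0.3
```

Emit:
play_rows(commands="-0.05 -0.0064 0 0 0 0;0 0 0 0 0 0;0 0 0 0 0 0")

```text
time_s: 29.05
tcp_pos: [0.5884, -0.181, 0.0261]
ee_rot: [[-0.992, -0.128, 0.001], [-0.128, 0.992, -0.0], [-0.001, -0.0, -1.0]]
wrist_force: [0.0, -0.4, 1.0]
gripper_width: 0.005
gripper_force: 0.0
```

Emit:
play_rows(commands="0.04 0.005 0 0 0 0;0.04 0.005 0 0 0 0;0.02 0.0026 0 0 0 0;0 0 0 0 0 0;0 0 0 0 0 0")

```text
time_s: 29.55
tcp_pos: [0.5909, -0.1806, 0.0257]
ee_rot: [[-0.992, -0.127, 0.0], [-0.127, 0.992, 0.0], [-0.0, 0.0, -1.0]]
wrist_force: [-0.3, 0.9, -0.4]
gripper_width: 0.007
gripper_force: 0.0
```

Emit:
play_rows(commands="0.03 0.004 0 0 0 0;0.03 0.004 0 0 0 0;0.03 0.004 0 0 0 0;0 0 0 0 0 0;0 0 0 0 0 0")

```text
time_s: 30.05
tcp_pos: [0.5911, -0.1803, 0.0252]
ee_rot: [[-0.992, -0.127, -0.005], [-0.127, 0.992, 0.0], [0.005, 0.001, -1.0]]
wrist_force: [-5.4, -0.9, 1.8]
gripper_width: 0.005
gripper_force: 2.7
```

The pallet seems held: zero force at 0.5909, then stiff. To be sure, I'll press once more to about 14 N, then retreat and compare the catch pin in the camera with the first picture.

Emit:
play_rows(commands="0.03 0.004 0.01 0 0 0;0.03 0.004 0.01 0 0 0;0.03 0.004 0.01 0 0 0;0.03 0.004 0 0 0 0;0.03 0.004 0 0 0 0;0.03 0.004 0 0 0 0;0 0 0 0 0 0")

```text
time_s: 30.75
tcp_pos: [0.5921, -0.18, 0.0252]
ee_rot: [[-0.992, -0.125, -0.015], [-0.125, 0.992, 0.001], [0.015, 0.003, -1.0]]
wrist_force: [-12.0, -2.4, 4.9]
gripper_width: 0.003
gripper_force: 6.1
```

Emit:
play_rows(commands="0.02 0.0025 0.01 0 0 0;0.02 0.0025 0 0 0 0;0.02 0.0025 0 0 0 0;0 0 0 0 0 0")

```text
time_s: 31.15
tcp_pos: [0.5925, -0.1799, 0.0252]
ee_rot: [[-0.992, -0.125, -0.018], [-0.125, 0.992, 0.001], [0.018, 0.003, -1.0]]
wrist_force: [-13.7, -1.6, 5.1]
gripper_width: 0.003
gripper_force: 7.1
```

Emit:
play_rows(commands="-0.1 -0.013 0 0 0 0;-0.1 -0.013 0 0 0 0;-0.1 -0.013 0 0 0 0;-0.1 -0.013 0 0 0 0;-0.1 -0.013 0 0 0 0;-0.3 -0.04 0 0 0 0;-0.5 -0.06 0 0 0 0;-0.5 0 0.5 0 0 0;-0.5 0 1 0 0 0;-0.8 0 1 0 0 0;-0.8 0 1 0 0 0;-0.8 0.3 1 0 0 0;-0.8 0.3 0.5 0 0 0;0 0 0 0 0 0;0 0 0 0 0 0")

```text
time_s: 32.65
tcp_pos: [0.4358, -0.1661, 0.1777]
ee_rot: [[-0.992, -0.128, 0.003], [-0.128, 0.992, -0.0], [-0.003, -0.0, -1.0]]
wrist_force: [0.9, 0.8, -0.5]
gripper_width: 0.008
gripper_force: 0.0
```

```bash
python3 - <<'E'
from h import *
from station import r
s=r.sense();print(s["time_s"],s["tcp_pos"],s["wrist_force"])
o=np.zeros((600,800,3),np.uint8)
for k,(n,b,f) in enumerate((("scene",(315,165,415,265),4),("top",(280,60,360,135),5))):
    p,d=cams.capture(n);np.savez(n+"5.npz",p=p,d=d);q0=np.load(n+"0.npz")["p"]
    x0,y0,x1,y1=b
    for j,q in enumerate((q0,p)):
        c=cv2.resize(q[y0:y1,x0:x1],(400,300),interpolation=cv2.INTER_CUBIC);o[k*300:k*300+300,j*400:j*400+400]=c
cv2.imwrite("pics/end.png",o)
# project pin/home geometry
a=np.deg2rad(7.3);u=np.array([np.cos(a),np.sin(a)]);O=np.array([.7039,-.1662])
p=np.load("top5.npz")["p"]
print("bar top",blank("top",p,(300,90,360,170),.029))
p=np.load("scene5.npz")["p"];print("bar scene",blank("scene",p,(320,170,400,260),.029))
E
```

```text
32.65 [ 0.43582537 -0.16611347  0.17772578] [ 0.86665774  0.84227467 -0.50432378]
bar top (((0.6790968179702759, -0.16621986031532288), (0.004970065783709288, 0.016948707401752472), 7.2177300453186035), array([ 0.67880407, -0.16585617]), 216)
bar scene (((0.6803233623504639, -0.16761822998523712), (0.007971727289259434, 0.01657712832093239), 5.482038497924805), array([ 0.67994145, -0.16796769]), 226)
```

View pics/end.png

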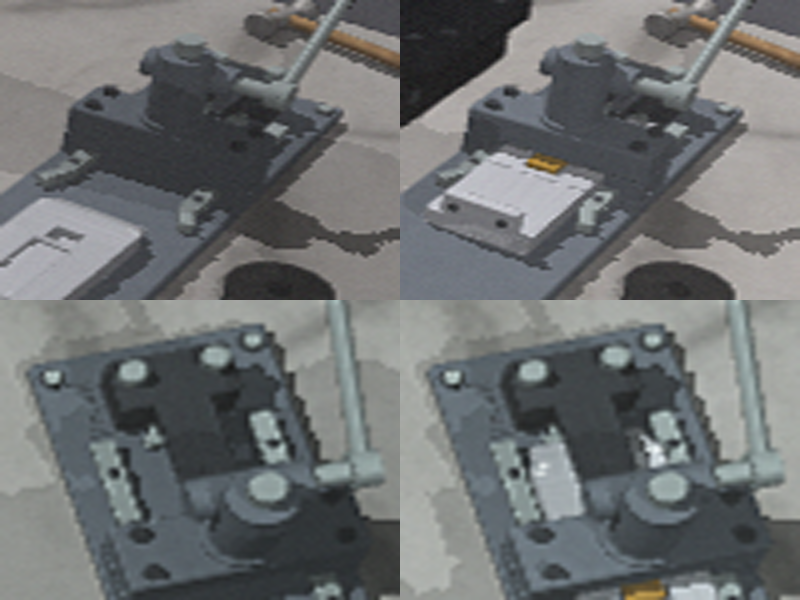

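The pallet is under the bridge with the bar's rear end showing at (545,162) in the top-right panel. The measured 13.7 N and roughly 2.3 mm of stop travel both exceed what the catch needs. As a last numeric check I compare the gauge and pin area before, during the ride and now.

```bash
python3 - <<'E'
from h import *
a=np.deg2rad(7.3);u=np.array([np.cos(a),np.sin(a)]);v=np.array([-u[1],u[0]]);O=np.array([.7039,-.1662])
for n in("top","scene"):
    A,B=np.load(n+"0.npz"),np.load(n+"5.npz")
    C=cloud(n,A["d"]);rel=C[...,:2]-O;s,l=rel@u,rel@v
    m=(A["d"]>0)&(B["d"]>0)&(s>.022)&(s<.125)&(np.abs(l)<.05)&(C[...,2]>.03)
    dz=cloud(n,B["d"])[...,2]-C[...,2];di=np.abs(A["p"].astype(int)-B["p"]).max(-1)
    k=m&((np.abs(dz)>.003)|(di>25))
    print(n,m.sum(),k.sum());
    for y,x in np.argwhere(k)[:25]:print((x,y),"s,l,z mm",(s[y,x]*1e3).round(),(l[y,x]*1e3).round(),(C[y,x,2]*1e3).round(),"dz",(dz[y,x]*1e3).round(1),"di",di[y,x])
E
```

```text
top 787 200
(np.int64(342), np.int64(51)) s,l,z mm 99.0 -40.0 152.0 dz -3.0 di 3
(np.int64(345), np.int64(51)) s,l,z mm 95.0 -45.0 157.0 dz -3.5 di 8
(np.int64(341), np.int64(52)) s,l,z mm 99.0 -39.0 149.0 dz 3.0 di 4
(np.int64(342), np.int64(52)) s,l,z mm 97.0 -40.0 151.0 dz -3.7 di 5
(np.int64(343), np.int64(52)) s,l,z mm 95.0 -41.0 155.0 dz -3.0 di 8
(np.int64(346), np.int64(52)) s,l,z mm 92.0 -45.0 158.0 dz -4.7 di 3
(np.int64(344), np.int64(53)) s,l,z mm 92.0 -42.0 155.0 dz -4.4 di 8
(np.int64(347), np.int64(53)) s,l,z mm 92.0 -48.0 154.0 dz 3.0 di 5
(np.int64(342), np.int64(55)) s,l,z mm 92.0 -39.0 150.0 dz -3.0 di 3
(np.int64(344), np.int64(55)) s,l,z mm 90.0 -42.0 150.0 dz 3.8 di 3
(np.int64(347), np.int64(55)) s,l,z mm 89.0 -48.0 150.0 dz 6.3 di 4
(np.int64(343), np.int64(56)) s,l,z mm 88.0 -39.0 152.0 dz -4.1 di 3
(np.int64(346), np.int64(56)) s,l,z mm 85.0 -44.0 155.0 dz -3.3 di 2
(np.int64(348), np.int64(56)) s,l,z mm 86.0 -49.0 152.0 dz 4.8 di 3
(np.int64(345), np.int64(57)) s,l,z mm 85.0 -43.0 152.0 dz -5.1 di 4
(np.int64(346), np.int64(57)) s,l,z mm 84.0 -44.0 153.0 dz -5.9 di 3
(np.int64(344), np.int64(58)) s,l,z mm 84.0 -40.0 151.0 dz -4.3 di 3
(np.int64(347), np.int64(58)) s,l,z mm 84.0 -48.0 146.0 dz 5.3 di 4
(np.int64(343), np.int64(59)) s,l,z mm 86.0 -41.0 142.0 dz -4.4 di 6
(np.int64(344), np.int64(59)) s,l,z mm 84.0 -41.0 147.0 dz -4.6 di 5
(np.int64(347), np.int64(60)) s,l,z mm 82.0 -48.0 142.0 dz 3.3 di 10
(np.int64(347), np.int64(61)) s,l,z mm 81.0 -48.0 139.0 dz 3.5 di 8
(np.int64(346), np.int64(62)) s,l,z mm 81.0 -46.0 137.0 dz 4.6 di 8
(np.int64(348), np.int64(63)) s,l,z mm 78.0 -50.0 136.0 dz 3.4 di 6
(np.int64(346), np.int64(65)) s,l,z mm 75.0 -45.0 136.0 dz -3.0 di 7
scene 225 3
(np.int64(400), np.int64(164)) s,l,z mm 79.0 -48.0 139.0 dz 0.8 di 28
(np.int64(390), np.int64(184)) s,l,z mm 35.0 -49.0 111.0 dz 0.0 di 26
(np.int64(387), np.int64(190)) s,l,z mm 23.0 -49.0 102.0 dz 0.7 di 26
```

```bash
python3 -c "
from station import r
print(r.finish_job())"
```

```text
the job is handed in; nothing more can be done
None
```

The job is handed in: the bar lies flat in the nest, and the pallet was pushed home against the sprung stop, about 13.7 N at most. The catch dropping was inferred from force and travel, because the pin was hidden from both cameras.

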